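Load the gold test lens into its adapter cup and seat the cup in the lensmeter

TASK

To check the lensmeter, first stand the gold-sleeved test lens upright in the blue adapter cup while the cup is still on the table, then lift the loaded cup as one unit and seat it fully home and upright in the dark ring of the lensmeter's port. Set both down gently, without dropping them, and let go.

Things in the scene. Friction and masses are not known exactly. Their poses are not given: they have to be found in the camera images.
- gold_lens: The test lens: upright round barrel, 30 mm diameter, 50 mm tall, black below, gold (brass) sleeve on its upper half, dark top; 60 g. It stands on a low white tray with red inlay (surface 12 mm above the table) in a row of three about 85 mm apart; the others have silver or green sleeves. Origin: centre of its underside, z up. Grip it across the gold sleeve, near the top.
- cup: Blue round open cup on the table, 120 g, 36 mm tall. Outer diameter 40 mm up to 12 mm height, widening to 54 mm from 18 mm to the rim: grip there from above, the lens between the fingers. Wall 3 mm; the 48 mm mouth funnels to 34 mm at the inner floor, 4 mm above the underside. A lens in it stands 18 mm above the rim. Origin: centre of underside, z up; yaw is immaterial.
- port (a point): Centre of the port's inner floor, 47 mm above the table, on the fixed white lensmeter's stage (170 x 150 mm, 45 mm high). The port is a dark ring, a funnel 46 mm wide at the floor and 62 mm at its rim 10 mm higher; the cup's foot rests on this floor. z up; the machine's column (240 mm tall, with screen) begins 65 mm away in this frame's +y, other sides are free.

How it is judged:
By the outcome, as a careful person would: the job done as asked, in the order asked, and still so for the second after the job is handed in, with the robot touching nothing.
It also fails if it takes over 51 s, if anything falls off the work surface, if the arm or the gripper's body presses on something with over 40 N, if the wrist force passes 120 N, or if a joint passes its speed limit or range.

ROBOT

A 7-joint arm with a two-finger parallel gripper is mounted at the origin on the work surface. World frame = base frame: x ahead of the robot, y to its left, z up, the work surface at z = 0. Lengths are in m, angles in rad, forces in N, time in s.
With the tool pointing down it reaches from about 0.425 to 0.975 m from the base axis. Payload 16.7 kg.
Tool frame: the origin (TCP) lies on the centre line of the jaws, within the pads' length; the fingertips stand 22 mm ahead of it and the grasp point (between the pads) lies 3 mm ahead of it; z points along the fingers, y is the line along which they close (so a half turn about z gives the same grasp; the last joint's range is limited). The gripper opens to 85 mm and grips with 20 to 120 N. Pads are 22 mm wide; open, the fingers measure 114 mm over their backs; the gripper's body (76 mm by 85 mm) begins 54 mm behind the grasp point. The pads swing forward as they close: fully open they stand 13 mm farther back than shut.
Start: joints at [-1.375, 0.426, 0.074, 1.606, -0.034, 1.111, -0.067], TCP at [0.228, 0.635, 0.253] pointing down, gripper open.
Joint ranges: [-2.85, 2.85], [-0.5, 2.14], [-1.23, 1.37], [0.21, 2.46], [-1.02, 4.16], [0.16, 2.05], [-2.73, 2.73]. Speed limits (rad/s): [1.89, 1.89, 2.39, 2.39, 3.01, 3.01, 3.01].

INTERFACE

Orientations are given as a unit quaternion [w, x, y, z].
In Python, from cell import arm gives the robot as it stands.
- The arm moves only by the tool play_rows, never from a script. Its argument "commands" is text: rows parted by semicolons, each of 4 numbers parted by spaces: the shift along the world's x, y, z each as a share of 0.04 m, from -1 to 1, then the turn about the world's z as a share of 60 degrees, from -1 to 1. In form: x y z roll; .... A call has 1 to 8 rows; each row shifts and turns the commanded pose from where the row before left it; what a row does not reach is not made up. A row lasts 1/8 s, in which the tool goes at most 62.5 mm and 10.7 degrees, less where a joint would pass 70% of its speed; a pose out of reach is approached as far as the arm can. A call with a number of a shift or a turn outside -1 to 1 is refused whole. A call with a gripper value outside its range is refused whole. "claw" is the opening in per cent of the stroke, from 0 (shut) to 100 (fully open), set as the call begins (left out, the last holds). The fingers move at their own pace and stop on an object; "newtons" is the grip in N (left out, the last holds). Time passes only in rows, so rows that do not move let the fingers close. It gives the time, the measured TCP pose, the force, the opening and the grip force at its end, in the units of the state.
- arm.get_obs(): the state, without advancing time (a new reading comes with each control period).
- arm.read_camera(name): name is "scene" or "side" or "wrist"; returns a dict with "image" (400x640x3 uint8, red, green, blue), "range_z" (400x640 float32, m along the optical axis (not along the pixel's ray), 0 where there is no reading), "mtx" (3x3 intrinsics, pixels), "rvec" (rotation vector, rad) and "tvec" (3), from world to camera coordinates, as OpenCV has them; the wrist camera has in their place "mount" (4x4, takes a point from camera to tool coordinates, whose origin is the TCP and whose axes are the flange's). Camera axes: x right, y down, z forward; pixel columns grow to the right and rows downward; lengths in m; the calibration is good to about 2 mm. A picture is of the moment at which its call begins: read the wrist's pose just before it.
- arm.sign_off(): hands the job in; it is judged then, once.
The state is a dict: "clock": time; "qpos": joint angles; "qd": joint speeds; "tau": joint torques, N m; "position": TCP position; "orientation": TCP orientation; "force": force on the tool from outside, world axes, zero at the start; "ft_torque": the same for the moment, N m; "opening": opening from 0.0 (shut) to 1.0 (fully open); "grasp_force": force on a finger pad.
Only numpy, scipy, OpenCV 4.12 (cv2) and the standard library are available. Lean on these libraries where they do the work, as an engineer would, in place of code of your own. Each camera call takes 0.05 s, during which the arm holds its last target. There are 200 camera calls.

## Working session

There is one attempt and no reset: what is moved stays moved. The work goes in short steps, Python scripts to look and compute and a tool call to move; the robot and the scene stay as the last step left them, time stands still between calls to the robot, and variables do not carry over. Pictures are saved under pics/ and viewed, at most 10 in all, crops included, and the job is handed in when it is done.

Besides the shell and the picture viewer there is one more tool, called after "Emit:" as a command line: name --argument value ..., lists and objects as JSON in quotes. play_rows: Moves the arm, as the interface text tells. Shift numbers are shares of 0.04 m and turn numbers shares of 60 degrees, none past 1 either way. Its arguments: {"type":"object","properties":{"commands":{"type":"string"},"claw":{"type":"number"},"newtons":{"type":"number"}},"required":["commands"]}

```bash
mkdir -p pics
cat > h.py <<'E'
import numpy as np, cv2
from cell import arm
from scipy.spatial.transform import Rotation as R
def cam(name):
    o=arm.get_obs(); d=arm.read_camera(name); z=d["range_z"]; K=d["mtx"]
    v,u=np.mgrid[:400,:640]
    P=np.stack([(u-K[0,2])*z/K[0,0],(v-K[1,2])*z/K[1,1],z],-1)
    if name=="wrist":
        M=d["mount"]; P=P@M[:3,:3].T+M[:3,3]
        q=o["orientation"]; P=P@R.from_quat([q[1],q[2],q[3],q[0]]).as_matrix().T+o["position"]
    else:
        Rm=cv2.Rodrigues(np.array(d["rvec"],float))[0]; P=(P-np.ravel(d["tvec"]))@Rm
    P[z==0]=np.nan
    return d["image"],P,o
def save(n,im): cv2.imwrite("pics/"+n,im[...,::-1])
E
python3 - <<'E'
from h import *
o=arm.get_obs(); print({k:np.round(v,3) for k,v in o.items()})
for n in ("scene","side"):
    im,P,_=cam(n); save(n+".png",im); np.savez("/tmp/"+n,im=im,P=P)
a=cv2.imread("pics/scene.png");b=cv2.imread("pics/side.png")
cv2.imwrite("pics/both.png",cv2.resize(np.vstack([a,b]),(480,600)))
E
```

```text
{'clock': np.float64(0.0), 'qpos': array([-1.376,  0.427,  0.074,  1.607, -0.034,  1.111, -0.067]), 'qd': array([ 0.001,  0.002,  0.001,  0.002, -0.   , -0.   , -0.001]), 'tau': array([-4.0000e-03, -9.4981e+01,  3.7590e+00, -4.6355e+01,  1.9000e-02,
        1.0000e-02, -0.0000e+00]), 'position': array([0.228, 0.635, 0.253]), 'orientation': array([-0.   ,  0.172,  0.985, -0.001]), 'force': array([ 0.584, -0.658, -0.783]), 'ft_torque': array([-0.002,  0.025, -0.005]), 'grasp_force': np.float64(0.0), 'opening': np.float64(0.999)}
```

View pics/scene.png

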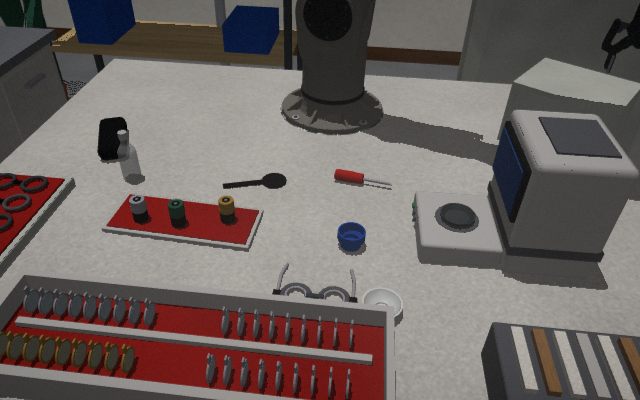

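View pics/side.png

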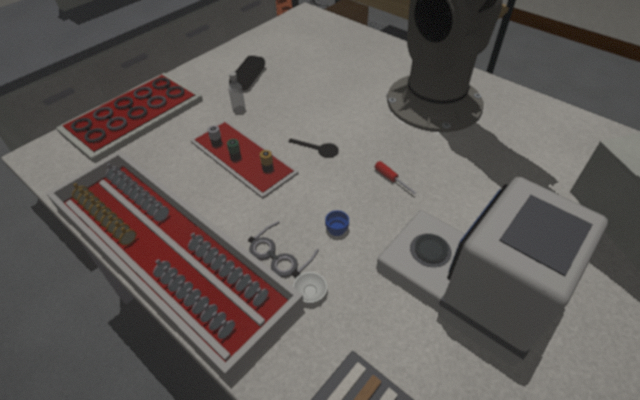

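The scene view shows the gold lens at about (227,206), the cup at (351,236) and the port ring at (458,216). In the side view they are at (266,158), (337,222) and (431,249).

```bash
cat > m.py <<'E'
from h import *
def fit(p):
    A=np.c_[2*p[:,:2],np.ones(len(p))]; s=np.linalg.lstsq(A,(p[:,:2]**2).sum(1),rcond=None)[0]
    return s[:2],np.sqrt(s[2]+s[:2]@s[:2])
if __name__=="__main__":
  for n,px in (("scene",dict(lens=(227,200),cup=(351,236),port=(458,216))),("side",dict(lens=(266,155),cup=(337,222),port=(431,249)))):
    f=np.load(f"/tmp/{n}.npz"); im,P=f["im"],f["P"]
    for k,(u,v) in px.items():
        c=np.nanmedian(P[v-2:v+3,u-2:u+3].reshape(-1,3),0)
        w=P[v-35:v+36,u-45:u+46].reshape(-1,3); ii=im[v-35:v+36,u-45:u+46].reshape(-1,3).astype(int)
        near=np.hypot(*(w-c)[:,:2].T)<0.05
        if k=="cup": m=near&(w[:,2]>0.031)
        elif k=="lens": m=near&(w[:,2]>0.057)
        else: m=near&(w[:,2]>0.0525)
        q=w[m]
        print(n,k,c.round(3),m.sum(),q.min(0).round(3),q.max(0).round(3),((q.min(0)+q.max(0))/2).round(3),fit(q) if k!="lens" else q.mean(0).round(3))
  f=np.load("/tmp/scene.npz");P=f["P"]
  # machine orientation: stage corners / column
  for u,v in ((420,200),(425,255),(495,255),(490,200),(515,150),(505,200),(250,235),(130,205),(305,285),(375,295),(176,203),(138,200)): print((u,v),P[v,u].round(3))
E
python3 m.py
```

```text
scene lens [ 0.531 -0.162  0.062] 134 [ 0.517 -0.181  0.057] [ 0.546 -0.152  0.066] [ 0.531 -0.166  0.061] [ 0.532 -0.166  0.061]
scene cup [0.541 0.084 0.006] 166 [0.532 0.058 0.031] [0.585 0.11  0.038] [0.558 0.084 0.035] (array([0.55882359, 0.08367798]), np.float64(0.02521267137020363))
scene port [0.499 0.288 0.047] 203 [0.468 0.251 0.053] [0.536 0.318 0.059] [0.502 0.285 0.056] (array([0.50335307, 0.2845836 ]), np.float64(0.03103522950172742))
side lens [ 0.531 -0.16   0.064] 93 [ 0.514 -0.179  0.057] [ 0.543 -0.151  0.066] [ 0.528 -0.165  0.061] [ 0.53  -0.164  0.062]
side cup [0.546 0.076 0.006] 136 [0.531 0.058 0.031] [0.584 0.113 0.04 ] [0.557 0.085 0.035] (array([0.55748794, 0.08508397]), np.float64(0.02538836176281192))
side port [0.501 0.287 0.047] 229 [0.467 0.252 0.053] [0.536 0.319 0.061] [0.502 0.286 0.057] (array([0.50248765, 0.28585758]), np.float64(0.030739395714752656))
(420, 200) [0.455 0.217 0.045]
(425, 255) [0.59  0.223 0.02 ]
(495, 255) [0.584 0.349 0.03 ]
(490, 200) [0.437 0.359 0.046]
(515, 150) [0.511 0.352 0.212]
(505, 200) [0.544 0.35  0.128]
(250, 235) [ 0.569 -0.112  0.011]
(130, 205) [ 0.559 -0.351  0.051]
(305, 285) [0.684 0.011 0.01 ]
(375, 295) [0.694 0.133 0.014]
(176, 203) [ 0.554 -0.258  0.063]
(138, 200) [ 0.554 -0.334  0.062]
```

Run:
```python
import numpy as np
for n in("scene","side"):
    P=np.load(f"/tmp/{n}.npz")["P"].reshape(-1,3)
    for y0 in np.arange(-.3,.8,.1):
        s=P[(P[:,1]>y0)&(P[:,1]<y0+.1)&(P[:,0]>.2)&(P[:,0]<.7)]
        if len(s): 
            t=s[s[:,2]>.1]; print(n,round(y0,1),s[:,2].max().round(3),t.min(0).round(2) if len(t) else '',t.max(0).round(2) if len(t) else '')
```

```text
scene -0.3 0.066  
scene -0.2 0.066  
scene -0.1 0.012  
scene 0.0 0.038  
scene 0.1 0.037  
scene 0.2 0.058  
scene 0.3 0.244 [0.4  0.35 0.1 ] [0.6  0.4  0.24]
scene 0.4 0.245 [0.4 0.4 0.1] [0.6  0.5  0.25]
scene 0.5 0.383 [0.2 0.5 0.1] [0.6  0.6  0.38]
scene 0.6 0.358 [0.2 0.6 0.1] [0.24 0.66 0.36]
scene 0.7 0.002  
side -0.3 0.068  
side -0.2 0.066  
side -0.1 0.015  
side 0.0 0.04  
side 0.1 0.039  
side 0.2 0.061  
side 0.3 0.243 [0.4  0.35 0.1 ] [0.6  0.4  0.24]
side 0.4 0.247 [0.4 0.4 0.1] [0.6  0.5  0.25]
side 0.5 0.246 [0.4 0.5 0.1] [0.6  0.52 0.25]
side 0.6 0.052  
side 0.7 0.002
```

Emit:
play_rows --commands "0 0 0.9 0;0 0 0.9 0;0 0 0.9 0"

```text
clock: 0.48
position: [0.2281, 0.635, 0.3621]
orientation: [-0.0, 0.172, 0.985, -0.0]
force: [0.0, 0.7, -0.4]
opening: 1.0
grasp_force: 0.0
```

Run:
```python
import numpy as np
from h import *
P=np.load("/tmp/scene.npz")["P"]
for u,v in((575,75),(530,65),(630,85),(520,95),(515,110),(600,90),(620,40),(610,60)): print((u,v),P[v,u].round(3))
im,P2,_=cam("scene"); save("s2.png",im)
for u,v in((575,75),(530,65),(630,85),(520,95),(515,110),(600,90)): print((u,v),P2[v,u].round(3))
im,_,_=cam("wrist"); save("w1.png",im)
```

```text
(575, 75) [0.039 0.602 0.159]
(530, 65) [-0.779  0.753 -0.148]
(630, 85) [0.081 0.717 0.16 ]
(520, 95) [0.121 0.459 0.134]
(515, 110) [0.409 0.365 0.237]
(600, 90) [0.121 0.635 0.16 ]
(620, 40) [-0.78   1.06  -0.026]
(610, 60) [0.219 0.585 0.27 ]
(575, 75) [0.045 0.6   0.161]
(530, 65) [-0.783  0.754 -0.149]
(630, 85) [0.082 0.716 0.16 ]
(520, 95) [0.118 0.46  0.132]
(515, 110) [0.407 0.366 0.235]
(600, 90) [0.123 0.634 0.161]
```

View pics/s2.png

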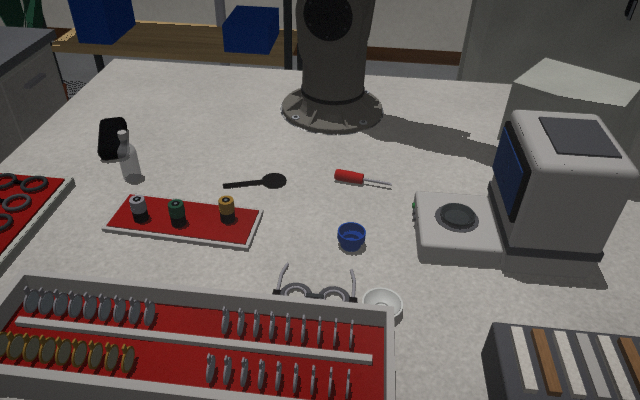

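The box behind the machine is 0.16 m high and the machine 0.245 m. The tool, its tips at 0.34 m, clears both.

Emit:
play_rows --commands "0.5 -1 0 -0.13;0.5 -1 0 -0.13;0.5 -1 0 -0.13;0.5 -1 0 -0.13;0.5 -1 0 -0.13;0.5 -1 0 -0.13;0.5 -1 0 -0.13;0.5 -1 0 -0.13"

```text
clock: 1.58
position: [0.3885, 0.3137, 0.3608]
orientation: [-0.0, 0.659, 0.752, -0.0]
force: [0.5, 1.3, 0.4]
opening: 1.0
grasp_force: 0.0
```

Emit:
play_rows --commands "0.3 -1 0 -0.127;0.3 -1 -0.2 0;0.3 -1 -0.3 0;0.3 -1 -0.4 0;0.3 -1 -0.5 0;0.3 -1 -0.5 0;0.3 -1 -0.5 0;0.3 -1 -0.5 0"

```text
clock: 2.58
position: [0.4841, -0.006, 0.2444]
orientation: [-0.0, 0.706, 0.709, 0.0]
force: [0.3, 0.8, -0.1]
opening: 0.993
grasp_force: 0.0
```

Emit:
play_rows --commands "0.3 -1 -0.6 0;0.3 -1 -0.6 0;0.3 -1 -0.6 0;0.3 -0.8 -0.6 0;0 0 0 0;0 0 0 0"

```text
clock: 3.32
position: [0.5318, -0.1565, 0.1491]
orientation: [-0.0, 0.706, 0.708, -0.0]
force: [-0.8, 0.5, 0.1]
opening: 1.0
grasp_force: 0.0
```

Run:
```python
from h import *
from m import fit
im,P,o=cam("wrist"); save("w2.png",im); print(o["position"])
w=P.reshape(-1,3); m=(np.hypot(w[:,0]-.531,w[:,1]+.165)<.03)&(w[:,2]>.058)&(w[:,2]<.072)
q=w[m]; print(len(q),q.min(0),q.max(0),np.median(q,0),cv2.minEnclosingCircle((q[:,:2]*1000).astype(np.float32)))
```

```text
[ 0.53177565 -0.15652385  0.1490712 ]
1635 [ 0.51372338 -0.18143722  0.05802743] [ 0.54315695 -0.15172862  0.06468578] [ 0.52839925 -0.16553691  0.06201831] ((528.080810546875, -166.76388549804688), 15.126925468444824)
```

View pics/w2.png

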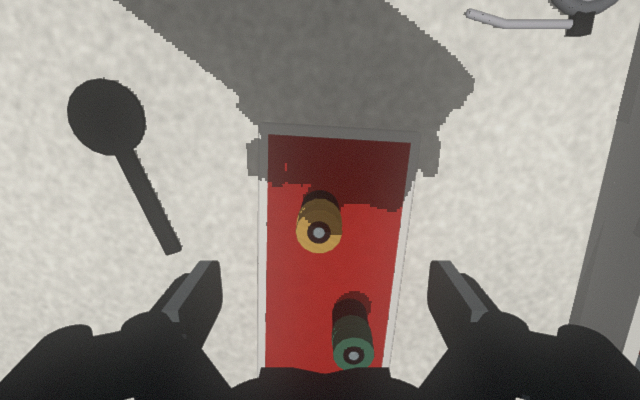

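The wrist view shows the gold lens at about (319,233), centred between the open fingers. It lies at (0.5285, -0.166) with its top at z 0.062, as expected. I go down so only the fingertips hold the top of the sleeve, keeping clear of the cup rim later.

Emit:
play_rows --commands "-0.08 -0.24 0 0;0 0 -0.5 0;0 0 -0.5 0;0 0 -0.5 0;0 0 -0.3 0;0 0 -0.25 0;0 0 0 0"

```text
clock: 4.25
position: [0.5287, -0.1664, 0.0667]
orientation: [-0.0, 0.706, 0.708, -0.0]
force: [0.1, -0.4, 0.7]
opening: 0.998
grasp_force: 0.0
```

Emit:
play_rows --commands "0 0 0 0;0 0 0 0;0 0 0 0;0 0 0 0;0 0 0 0;0 0 0 0;0 0 0 0;0 0 0 0" --claw 0 --newtons 25

```text
clock: 5.25
position: [0.5292, -0.1664, 0.0676]
orientation: [0.0, 0.706, 0.708, 0.0]
force: [-1.9, 0.7, 5.7]
opening: 0.339
grasp_force: 25.5
```

Emit:
play_rows --commands "0 0 0.2 0;0 0 0.4 0;0 0 0.6 0;0 0 0.9 0;0 0 0 0"

```text
clock: 5.88
position: [0.5303, -0.1668, 0.1543]
orientation: [0.002, 0.706, 0.708, 0.002]
force: [0.3, 1.1, -1.1]
opening: 0.343
grasp_force: 25.0
```

Emit:
play_rows --commands "0.1 0.6 0 0;0.1 0.9 0 0;0.1 0.9 0 0;0.1 0.9 0 0;0.1 0.9 0 0;0.1 0.9 0 0;0.1 0.5 0 0;0 0 0 0"

```text
clock: 6.88
position: [0.5571, 0.0588, 0.1511]
orientation: [-0.0, 0.705, 0.709, -0.0]
force: [0.1, -0.1, -1.1]
opening: 0.342
grasp_force: 25.0
```

Run:
```python
from h import *
im,P,o=cam("wrist"); save("w3.png",im); print(o["position"],o["opening"],o["grasp_force"])
```

```text
[0.55705695 0.05875163 0.15113706] 0.34219791747471434 25.000536739826202
```

View pics/w3.png

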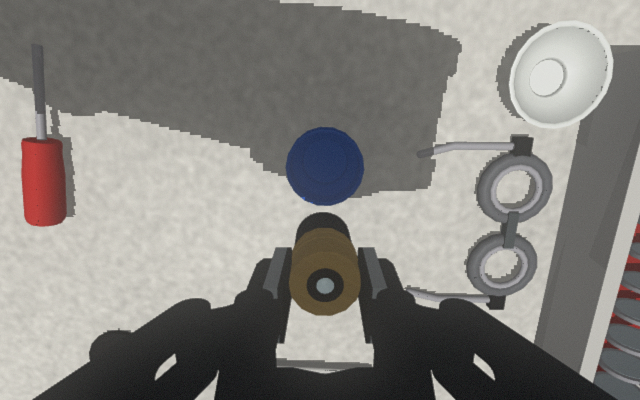

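The lens is held upright at about (325,285) between the pads, and the cup is at (325,166). Next I measure both in this one view.

Run:
```python
from h import *
im,P,o=cam("wrist"); t=o["position"]; print(t)
w=P.reshape(-1,3); c=im.reshape(-1,3).astype(int)
blue=(c[:,2]>c[:,0]+30)&(np.hypot(w[:,0]-.558,w[:,1]-.085)<.05)
q=w[blue&(w[:,2]>.033)]; print("cup",len(q),np.percentile(q,[1,50,99],axis=0).round(4),cv2.minEnclosingCircle((q[:,:2]*1000).astype(np.float32)))
d=w-t; n=(abs(d[:,0])<.03)&(abs(d[:,1])<.035)
gold=n&(c[:,0]>c[:,2]+25)
z=w[gold]; print("gold",len(z),np.nanpercentile(z,[1,50,99],axis=0).round(4))
top=w[gold&(w[:,2]>np.nanpercentile(z[:,2],99)-.004)]; print("top",len(top),cv2.minEnclosingCircle((top[:,:2]*1000).astype(np.float32)),np.median(top[:,2]))
```

```text
[0.55688768 0.05730927 0.15120873]
cup 987 [[0.5314 0.0582 0.0333]
 [0.5566 0.0858 0.0357]
 [0.5827 0.1099 0.0374]] ((557.21142578125, 83.87924194335938), 26.76932144165039)
gold 4025 [[0.5432 0.0435 0.1229]
 [0.5567 0.0646 0.1452]
 [0.5705 0.0719 0.1469]]
top 2787 ((556.9901123046875, 56.85832977294922), 15.132593154907227) 0.14553575382601028
```

Emit:
play_rows --commands "0 0.35 0 0;0 0.31 0 0;0 0 -0.5 0;0 0 -0.6 0;0 0 -0.5 0;0 0 -0.3 0;0 0 0 0;0 0 0 0"

```text
clock: 7.98
position: [0.5574, 0.0839, 0.0758]
orientation: [0.0, 0.706, 0.708, 0.0]
force: [-0.5, -0.6, 0.4]
opening: 0.336
grasp_force: 25.0
```

Emit:
play_rows --commands "0 0 -0.1 0;0 0 -0.1 0;0 0 -0.08 0;0 0 0 0;0 0 0 0"

```text
clock: 8.6
position: [0.557, 0.084, 0.0642]
orientation: [0.0, 0.706, 0.708, 0.0]
force: [-0.6, -0.3, -1.6]
opening: 0.337
grasp_force: 25.0
```

Emit:
play_rows --commands "0 0 -0.05 0;0 0 -0.04 0;0 0 0 0;0 0 0 0"

```text
clock: 9.1
position: [0.557, 0.084, 0.0605]
orientation: [-0.0, 0.706, 0.708, -0.0]
force: [0.4, -0.7, -0.2]
opening: 0.338
grasp_force: 25.0
```

Emit:
play_rows --commands "0 0 -0.025 0;0 0 0 0;0 0 0 0"

```text
clock: 9.48
position: [0.5571, 0.0841, 0.0597]
orientation: [-0.0, 0.706, 0.708, 0.0]
force: [-1.3, -0.5, 5.3]
opening: 0.337
grasp_force: 25.4
```

Emit:
play_rows --commands "0 0 -0.02 0;0 0 0 0;0 0 0 0"

```text
clock: 9.85
position: [0.5572, 0.084, 0.0595]
orientation: [-0.0, 0.706, 0.708, 0.0]
force: [-5.8, -0.1, 20.3]
opening: 0.339
grasp_force: 26.9
```

Contact at TCP z 0.0597 matches the lens standing on the cup floor. I ease off and open.

Emit:
play_rows --commands "0 0 0.02 0;0 0 0 0"

```text
clock: 10.1
position: [0.5571, 0.084, 0.0596]
orientation: [0.0, 0.706, 0.708, 0.0]
force: [-2.3, -0.4, 6.1]
opening: 0.341
grasp_force: 25.6
```

Emit:
play_rows --commands "0 0 0 0;0 0 0 0;0 0 0 0;0 0 0 0;0 0 0 0;0 0 0 0;0 0 0 0" --claw 100

```text
clock: 10.98
position: [0.557, 0.084, 0.0595]
orientation: [-0.0, 0.706, 0.708, 0.0]
force: [-0.4, 0.1, -0.0]
opening: 0.997
grasp_force: 0.0
```

```bash
cat > w.py <<'E'
from h import *
im,P,o=cam("wrist"); save("w4.png",im); t=o["position"]; print(t,o["force"])
w=P.reshape(-1,3); c=im.reshape(-1,3).astype(int)
n=np.hypot(w[:,0]-t[0],w[:,1]-t[1])<.05
for k,m in (("blue",(c[:,2]>c[:,0]+30)&n),("gold",n&(c[:,0]>c[:,2]+25))):
    z=w[m]; zt=np.percentile(z[:,2],97); q=z[z[:,2]>zt-.004]; print(k,len(q),zt,cv2.minEnclosingCircle((q[:,:2]*1000).astype(np.float32)))
E
python3 w.py
```

```text
[0.55697044 0.08404029 0.05950742] [-0.4239693   0.07083715 -0.0284295 ]
blue 1978 0.03658461611417827 ((557.001708984375, 83.87736511230469), 27.1780948638916)
gold 2810 0.05474247105871205 ((555.76025390625, 83.58526611328125), 15.104439735412598)
```

View pics/w4.png

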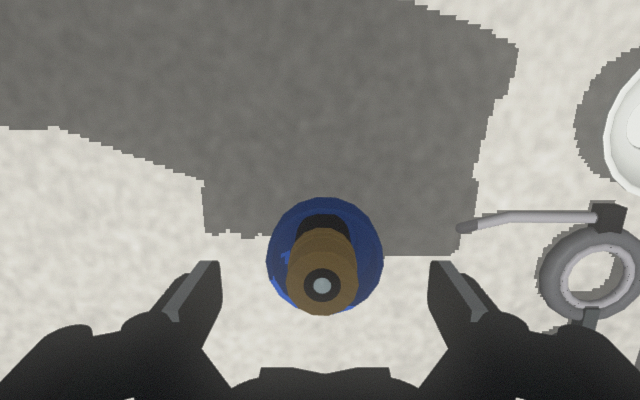

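The lens stands upright in the cup (top at z 0.0547, expected 0.054), with the cup at (325,255) centred between the fingers. Lower and grip the cup's wide part.

Emit:
play_rows --commands "0 0 -0.2 0;0 0 -0.2 0;0 0 -0.19 0;0 0 0 0;0 0 0 0"

```text
clock: 11.65
position: [0.557, 0.0839, 0.0359]
orientation: [-0.0, 0.706, 0.708, -0.0]
force: [0.4, 0.0, 1.0]
opening: 1.001
grasp_force: 0.0
```

Emit:
play_rows --commands "0 0 0 0;0 0 0 0;0 0 0 0;0 0 0 0;0 0 0 0;0 0 0 0;0 0 0 0" --claw 0 --newtons 35

```text
clock: 12.52
position: [0.557, 0.0841, 0.0365]
orientation: [-0.0, 0.706, 0.708, 0.0]
force: [-3.5, 0.1, 11.3]
opening: 0.626
grasp_force: 34.6
```

Emit:
play_rows --commands "0 0 0.15 0;0 0 0.25 0;0 0 0.4 0;0 0 0.6 0;0 0 0.6 0;0 0 0.5 0;0 0 0 0"

```text
clock: 13.4
position: [0.5577, 0.0844, 0.1376]
orientation: [0.0, 0.706, 0.709, 0.001]
force: [1.0, 0.7, -2.4]
opening: 0.625
grasp_force: 37.2
```

Emit:
play_rows --commands "-0.1 0.3 0 0;-0.2 0.6 0 0;-0.25 0.8 0 0;-0.25 0.8 0 0;-0.25 0.8 0 0;-0.2 0.5 0 0;-0.1 0.2 0 0;0 0 0 0"

```text
clock: 14.4
position: [0.5024, 0.2442, 0.1354]
orientation: [-0.0, 0.705, 0.709, -0.0]
force: [-0.4, -0.2, -3.2]
opening: 0.625
grasp_force: 37.3
```

```bash
cat > p.py <<'E'
from h import *
im,P,o=cam("wrist"); save("w5.png",im); t=o["position"]; print(t,o["force"],o["opening"])
w=P.reshape(-1,3); c=im.reshape(-1,3).astype(int)
r=np.hypot(w[:,0]-.503,w[:,1]-.2855)
q=w[(r<.05)&(w[:,2]>.054)&(w[:,2]<.062)]; print("ring",len(q),q.min(0),q.max(0),cv2.minEnclosingCircle((q[:,:2]*1000).astype(np.float32)))
f=w[(r<.03)&(w[:,2]>.044)&(w[:,2]<.05)]; print("floor",len(f),f.min(0) if len(f) else '',f.max(0) if len(f) else '')
n=np.hypot(w[:,0]-t[0],w[:,1]-t[1])<.05
for k,m in (("blue",(c[:,2]>c[:,0]+30)&n),("gold",n&(c[:,0]>c[:,2]+25))):
    z=w[m]
    zt=np.percentile(z[:,2],97); q=z[z[:,2]>zt-.004]; print(k,len(q),zt,cv2.minEnclosingCircle((q[:,:2]*1000).astype(np.float32)))
E
python3 p.py
```

```text
[0.5024462  0.24420573 0.13541432] [-0.35902785 -0.1775371  -3.17463081] 0.6252089609030598
ring 2797 [0.46840016 0.25137361 0.05400336] [0.53534752 0.31796623 0.05854367] ((501.720703125, 284.8257141113281), 33.63435363769531)
floor 6128 [0.47504321 0.25727074 0.04455134] [0.52837482 0.31150313 0.0499977 ]
blue 2624 0.1353059209540976 ((502.72265625, 244.07383728027344), 27.181854248046875)
gold 3905 0.15356659330703512 ((501.1758728027344, 243.9092559814453), 15.316903114318848)
```

View pics/w5.png

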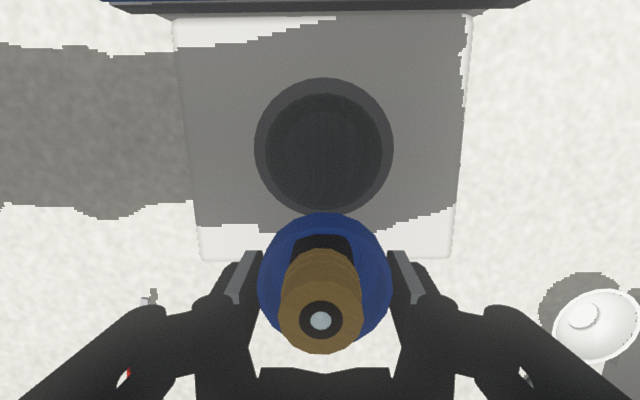

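The port ring is at (322,146) in the picture, measured at (0.502, 0.285). The cup in the fingers is at (0.5027, 0.244), upright with the lens in it.

Emit:
play_rows --commands "-0.01 0.3 0 0;0 0.4 0 0;0 0.32 0 0;0 0 -0.3 0;0 0 -0.4 0;0 0 -0.3 0;0 0 -0.1 0;0 0 0 0"

```text
clock: 15.45
position: [0.5026, 0.2845, 0.0916]
orientation: [0.0, 0.706, 0.708, -0.0]
force: [-0.5, -0.6, -1.6]
opening: 0.621
grasp_force: 37.3
```

Emit:
play_rows --commands "0 0 -0.06 0;0 0 -0.05 0;0 0 -0.03 0;0 0 0 0;0 0 0 0"

```text
clock: 16.08
position: [0.5026, 0.2848, 0.0864]
orientation: [-0.0, 0.706, 0.708, 0.0]
force: [-0.0, 0.0, -1.2]
opening: 0.624
grasp_force: 37.3
```

Emit:
play_rows --commands "0 0 -0.03 0;0 0 -0.02 0;0 0 0 0;0 0 0 0"

```text
clock: 16.58
position: [0.5026, 0.2848, 0.0843]
orientation: [-0.0, 0.706, 0.708, -0.0]
force: [-0.6, -0.2, -2.0]
opening: 0.623
grasp_force: 37.3
```

Emit:
play_rows --commands "0 0 -0.025 0;0 0 0 0;0 0 0 0"

```text
clock: 16.95
position: [0.5027, 0.2849, 0.0836]
orientation: [-0.0, 0.706, 0.708, 0.0]
force: [-1.5, -0.7, 6.8]
opening: 0.628
grasp_force: 37.9
```

Contact where predicted for the floor, so I release and check.

Emit:
play_rows --commands "0 0 0 0;0 0 0 0;0 0 0 0;0 0 0 0;0 0 0 0;0 0 0 0" --claw 100

```text
clock: 17.7
position: [0.5026, 0.2848, 0.0833]
orientation: [-0.0, 0.706, 0.708, 0.0]
force: [0.2, -0.0, -0.8]
opening: 1.002
grasp_force: 0.0
```

Emit:
play_rows --commands "0 0 0.3 0;0 0 0.5 0;0 0 0.7 0;0 -0.4 0.7 0;0 -0.4 0.3 0;0 0 0 0;0 0 0 0"

```text
clock: 18.58
position: [0.5022, 0.2532, 0.1828]
orientation: [-0.0, 0.706, 0.709, -0.0]
force: [-0.5, 0.4, -0.1]
opening: 1.002
grasp_force: 0.0
```

```bash
sed -i 's/w5/w6/; s/np.hypot(w\[:,0\]-t\[0\],w\[:,1\]-t\[1\])<.05/r<.05/' p.py; python3 p.py
```

```text
[0.50216006 0.25321502 0.18277032] [-0.50480851  0.44587691 -0.12677806] 1.0015482874387227
ring 1511 [0.46864346 0.25684749 0.05401352] [0.53513981 0.318257   0.06199979] ((501.6637268066406, 284.75067138671875), 33.628173828125)
floor 81 [0.47817926 0.28662807 0.0483526 ] [0.51773719 0.31121966 0.04999743]
blue 1185 0.08360972994126875 ((502.7760314941406, 284.568603515625), 26.80465316772461)
gold 1385 0.10197197087584123 ((501.5516662597656, 285.22235107421875), 14.81450366973877)
```

View pics/w6.png

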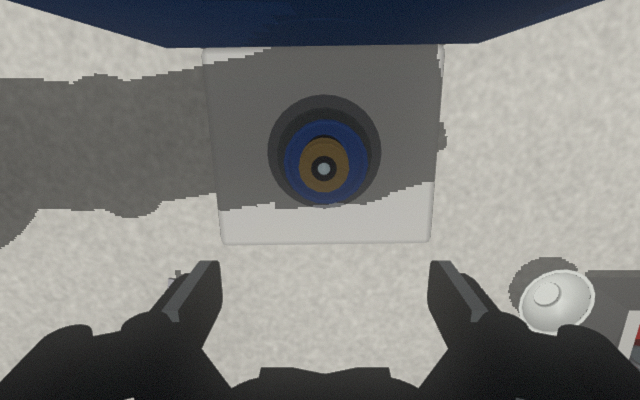

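The cup, at (325,163), sits centred in the ring with its rim at z 0.0836 (0.083 when seated). The lens in it tops out at 0.102 (expected 0.101), both stand upright, and the gripper is clear.

```bash
python3 -c "
from cell import arm
print(arm.sign_off())"
```

```text
the job is handed in; nothing more can be done
None
```

The gold lens stands upright in the blue cup, the loaded cup is seated home and upright in the lensmeter's port, and the job was handed in at about 19 s with the gripper clear.

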